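# Set the play of a plate reader's carriage screw

### The arm

A 6-joint arm with a two-finger parallel gripper is mounted at the origin on the work surface. World frame = base frame: x ahead of the robot, y to its left, z up, the work surface at z = 0. Lengths are in m, angles in rad, forces in N, time in s.
With the tool pointing down it reaches from about 0.3 to 0.75 m from the base axis. Payload 8.5 kg.
Tool frame: the origin (TCP) lies on the centre line of the jaws, within the pads' length; the fingertips stand 22 mm ahead of it and the grasp point (between the pads) lies 3 mm ahead of it; x points along the fingers, z is the direction in which the jaws open and shut, and the axes are right-handed (so a half turn about x gives the same grasp; the last joint's range is limited). The gripper opens to 88 mm and grips with 3 to 60 N. Pads are 18 mm wide; open, the fingers measure 123 mm over their backs; the gripper's body (75 mm by 187 mm) begins 45 mm behind the grasp point.
Start: joints at [-1.522, 0.381, 1.297, -0, 1.464, -0.215], TCP at [0.143, -0.531, 0.261] pointing down, gripper open.
Joint ranges: [-3.11, 3.11], [-0.89, 2.33], [0.22, 2.48], [-1.42, 4.56], [0.17, 2.85], [-2.88, 2.88]. Speed limits (rad/s): [2.39, 2.39, 3.14, 3.14, 3.14, 3.14].

### API

Orientations are given as a unit quaternion [w, x, y, z].
In Python, from cell import manip gives the robot as it stands. The module is installed in compiled form; this text tells all that it offers.
- The arm moves only by the tool servo_tool, never from a script. Its argument "moves" is a list of rows, each a list of 4 numbers: the shift along the tool's x, y, z in cm, then the turn about the tool's x in rad. In form: [[tx, ty, tz, twist], ...]. A call has 1 to 20 rows; each row is the pose to reach, as a shift and turn from the pose commanded when the call began, along the tool's axes at that moment; what a row does not reach only later rows make up. A row lasts 1/10 s, in which the tool goes at most 50 mm and 8.59 degrees, less where a joint would pass 70% of its speed; a pose out of reach is approached as far as the arm can. A call with a gripper value outside its range is refused whole. "fingers" is the opening, from 0 (shut) to 1 (fully open), set as the call begins (left out, the last holds). The fingers move at their own pace and stop on an object; the grip force is fixed at half the most. Time passes only in rows, so rows that repeat a pose let the fingers close. It gives the time, the measured TCP pose, the force and the opening at its end, in the units of the state.
- manip.observe(): the state, without advancing time (a new reading comes with each control period).
- manip.camera(name): name is "scene" or "top" or "wrist"; returns a dict with "frame" (384x512x3 uint8, red, green, blue), "fx", "fy", "cx", "cy" (pixels), "rvec" (rotation vector, rad) and "tvec" (3), from world to camera coordinates, as OpenCV has them; the wrist camera has in their place "hand_eye" (4x4, takes a point from camera to tool coordinates, whose origin is the TCP and whose axes are the tool frame's). Camera axes: x right, y down, z forward; pixel columns grow to the right and rows downward; lengths in m; the calibration is good to about 2 mm. The wrist camera is an equidistant fisheye: a pixel r from the principal point sees the ray r / f radians off the axis. A picture is of the moment at which its call begins: read the wrist's pose just before it. There is no depth.
- manip.close_job(): hands the job in, once; it reports no verdict.
The state is a dict: "t": time; "joints": joint angles; "joint_vel": joint speeds; "tau": joint torques, N m; "tcp_pos": TCP position; "tcp_rot": TCP orientation; "ft_force": force on the tool from outside, world axes, zero at the start; "moment": the same for the moment, N m; "width": finger opening in m.
Only numpy, scipy, OpenCV 4.12 (cv2) and the standard library are available. Lean on these libraries where they do the work, as an engineer would, in place of code of your own. Each camera call takes 0.05 s, during which the arm holds its last target. There are 200 camera calls.

### The job

Slide the plate reader's carriage fully home against the stop bumpers at the hood, then turn the wing thumbscrew on it clockwise until it seats. Then back the screw off a quarter turn and finish while still gripping it there, with the carriage still home, so that a colleague can tighten the lock nut under it. Leave everything else on the bench where it is.

Things in the scene. Friction and masses are not known exactly. Their poses are not given: they have to be found in the camera images.
- reader: Plate reader, fixed (placed anew each time): grey base 130 x 400 mm with two rails, and at its +y end a white hood 150 x 140 x 90 mm high. Its y axis is the slide direction, towards the hood; z is up. Origin on the table, in the rails' centre plane, 145 mm before the hood's mouth
- stop (a point): Point midway between the two rubber bumpers (12 x 12 mm, top 34 mm above the table) that stick out of the hood's mouth and stop the carriage's cross bar; on their front faces, 21 mm above the table. Axes as the reader's
- carriage (a joint): Aluminium carriage on the rails, with a white 24-well plate (125 x 85 mm) on its hood end and a 126 mm wide cross bar behind the plate. Metres along the reader's +y: starts at 0 to 0.055; 0.13 = cross bar on the bumpers, plate in the hood. About 4 N of friction; stays where left. It may be pushed, or drawn along by the thumbscrew
- thumbscrew (a joint): Upright wing screw on the carriage, rad. Grows clockwise seen from above (tightening). 3.14 = seated, a hard end; 0 = fully backed out; starts at 0.6 to 2.2. At 0 and when seated the wings lie along the slide, at 1.57 straight across it. Turns with about 0.05 N m of friction, stays where left, does not rise or sink
- wing_grip (a point): Centre of the thumbscrew's black wings, on its axis, 78 mm above the table: the grip point. Its y lies along the wings, x across (turns with the screw). Wings 50 mm long, 12 mm thick, 65 to 89 mm above the table. Below: a 50 x 50 mm boss, top at 46.5 mm, with a 22 mm brass lock nut to 51.5 mm. Lies (carriage - 0.065) m along y from the reader's origin; 80 mm from the hood when home
- vial: Small amber vial, 28 mm in diameter, 50 mm high, standing loose behind (+x of) the reader; origin under its centre. Leave alone
- dish: Glass dish, 84 mm in diameter, 14 mm high, lying loose on the robot's side of the reader; origin under its centre. Leave alone
- tube_rack: Rack of red-capped tubes, 74 x 184 mm, 85 mm high, loose at the table's far side; origin under its centre. Leave alone
- small_rack: Steel rack of red-capped tubes, 74 x 96 mm, 85 mm high, loose on the left; origin under its centre. Leave alone
- white_jar: White plastic jar, 56 mm in diameter, 90 mm high, loose on the right; origin under its centre. Leave alone
- reagent: Amber reagent bottle, 50 mm in diameter, 100 mm high, loose on the right; origin under its centre. Leave alone
- slide_box: Flat blue box, 80 x 100 x 30 mm, loose at the far side; origin under its centre. Leave alone

How it is judged:
By the outcome, as a careful person would: the job done as asked, in the order asked, and still so for the second after the job is handed in, while the arm keeps its last pose, push and grip.
It also fails if it takes over 61 s, if anything falls off the work surface, if the arm or the gripper's body presses on something with over 40 N, if the wrist force passes 120 N, or if a joint passes its speed limit or range.

## Working session

There is one attempt and no reset: what is moved stays moved. The work goes in short steps, Python scripts to look and compute and a tool call to move; the robot and the scene stay as the last step left them, time stands still between calls to the robot, and variables do not carry over. Pictures are saved under pics/ and viewed, about 8 in all and at most 12, crops included, and the job is handed in when it is done.

Besides the shell and the picture viewer there is one more tool, called after "Emit:" by a JSON object that holds its "name" and its "arguments", one argument or row to a line. servo_tool: Moves the arm, as the interface text tells. Its arguments: {"type":"object","properties":{"moves":{"type":"array"},"fingers":{"type":"number"}},"required":["moves"]}

```bash
mkdir -p pics
python3 - <<'E'
from cell import manip
import cv2
s=manip.observe(); print(s)
for n in("scene","top"):
    c=manip.camera(n); cv2.imwrite(f"pics/{n}0.png",c["frame"][:,:,::-1]); print(n,c["fx"],c["cx"],c["cy"],c["rvec"],c["tvec"])
E
```

```text
{'t': 0.0, 'joints': array([-1.52225530e+00,  3.81195710e-01,  1.29823851e+00, -3.58815997e-05,
        1.46362643e+00, -2.15273305e-01]), 'joint_vel': array([-0.00154009,  0.0006647 , -0.0003261 , -0.00080862,  0.00066115,
       -0.00117666]), 'tau': array([-7.77345613e-04, -4.37926984e+01, -2.24558401e+01,  7.13980361e-02,
        3.52249655e-02, -1.20133614e-04]), 'tcp_pos': array([ 0.14341205, -0.53071354,  0.26014542]), 'tcp_rot': array([ 0.5610748 ,  0.43028088,  0.56176439, -0.4295046 ]), 'ft_force': array([ 0.81879951, -0.74484271,  0.90129486]), 'moment': array([-0.00572818,  0.01407565,  0.01833321]), 'width': 0.08776640009323107}
scene 395.8995969615114 258.7186881757697 194.8164506276337 [ 1.91320822  1.57510625 -0.61281713] [-0.11713526 -0.37030501  1.63473747]
top 384.09279799276766 252.2922245878386 189.29732107834855 [ 2.15326271 -2.15605444  0.12234381] [0.02812879 0.59844775 1.27419897]
```

View pics/top0.png

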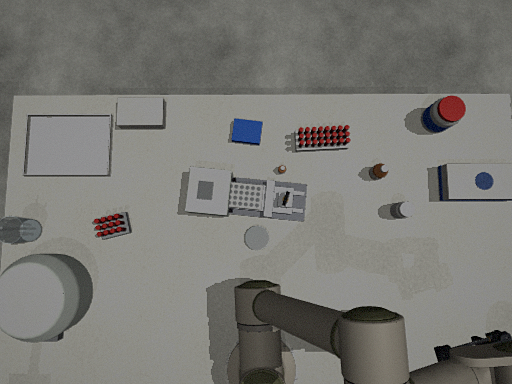

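View pics/scene0.png

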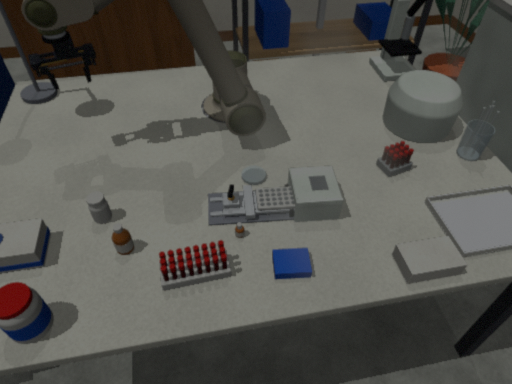

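Top view: hood at about (209,190), plate (247,196), black wings (287,199), dish (256,237), vial (281,169). I'll enlarge the reader and cast rays.

```bash
cat > h.py <<'E'
import numpy as np, cv2
from cell import manip
from scipy.spatial.transform import Rotation as R
def ray(c,uv,z):
    Rm=cv2.Rodrigues(np.array(c["rvec"],float))[0]; o=-Rm.T@np.array(c["tvec"]).ravel()
    d=Rm.T@np.array([(uv[0]-c["cx"])/c["fx"],(uv[1]-c["cy"])/c["fy"],1]); return o+d*(z-o[2])/d[2]
def rot(s): 
    q=s["tcp_rot"]; return R.from_quat([q[1],q[2],q[3],q[0]]).as_matrix()
def wpix(c,s,uv,z):
    H=np.array(c["hand_eye"]); v=np.array([uv[0]-c["cx"],uv[1]-c["cy"]]); r=np.hypot(*v); t=r/c["fx"]
    d=np.array([*(np.sin(t)*v/max(r,1e-9)),np.cos(t)]); M=rot(s)
    o=s["tcp_pos"]+M@H[:3,3]; d=M@H[:3,:3]@d; return o+d*(z-o[2])/d[2]
E
python3 - <<'E'
from h import *
s=manip.observe(); print(rot(s).round(3))
c=manip.camera("top"); f=c["frame"][:,:,::-1]
cv2.imwrite("pics/top1.png",cv2.resize(f[155:230,175:315],None,fx=5.7,fy=5.7,interpolation=cv2.INTER_CUBIC))
for n,uv,z in[("wing",(287,199),.08),("dish",(256,237),.014),("vial",(281,169),.05),("plate",(247,196),.04),("hood",(209,190),.09)]: print(n,ray(c,uv,z).round(3))
E
```

```text
[[-0.     0.965  0.261]
 [ 0.001  0.261 -0.965]
 [-1.     0.    -0.001]]
wing [ 0.561 -0.087  0.08 ]
dish [0.437 0.015 0.014]
vial [ 0.666 -0.07   0.05 ]
plate [0.575 0.045 0.04 ]
hood [0.59  0.169 0.09 ]
```

View pics/top1.png

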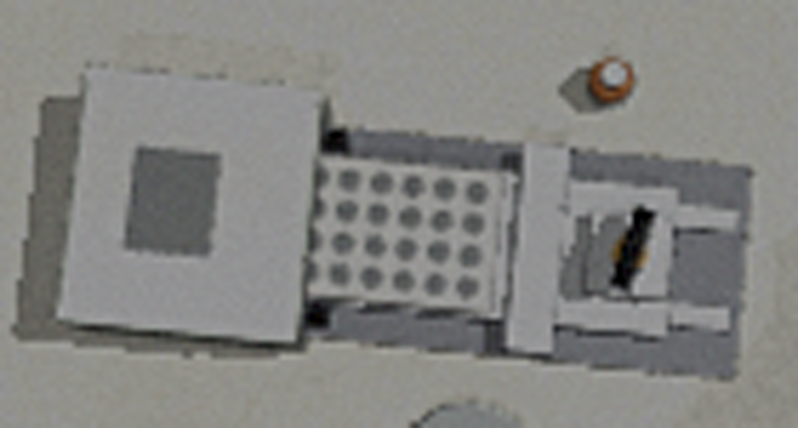

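Wings run from crop pixel (645,210) to (622,288), and the brass nut is near (632,250). The hood top corners are (85,68), (328,97), (300,342) and (58,318). The wings lie nearly across the slide.

Run:
```python
from h import *
c=manip.camera("top")
f=lambda p,z: ray(c,(p[0]/5.7+175-.4,p[1]/5.7+155-.4),z)[:2]
h=[f(p,.09) for p in[(85,68),(328,97),(300,342),(58,318)]]; print(np.round(h,3))
ys=(h[0]-h[1])+(h[3]-h[2]); xs=(h[0]-h[3])+(h[1]-h[2])
print("yaw from y",np.degrees(np.arctan2(-ys[0],ys[1])),"from x",np.degrees(np.arctan2(xs[1],xs[0])))
b=[f(p,.01) for p in[(752,165),(733,380)]]; print(np.round(b,3)); d=b[0]-b[1]; print(np.degrees(np.arctan2(d[1],d[0])))
print("cross bar",f((545,145),.04),f((530,352),.04))
w=[f(p,.089) for p in[(645,210),(622,288)]]; print(w); d=w[0]-w[1]; print("wing mid",(w[0]+w[1])/2,np.degrees(np.arctan2(d[1],d[0])))
print("nut",f((632,250),.085), "mouth mid",(h[1]+h[2])/2)
print("dish,vial",f((612,75),.05))
```

```text
[[0.668 0.234]
 [0.651 0.093]
 [0.509 0.108]
 [0.523 0.247]]
yaw from y -6.374228285049528 from x -5.5557263740345935
[[ 0.622 -0.161]
 [ 0.491 -0.148]]
-6.016329789489986
cross bar [ 0.629788   -0.03386035] [ 0.50601411 -0.02418743]
[array([ 0.58479358, -0.08907035]), array([ 0.53995206, -0.07540159])]
wing mid [ 0.56237282 -0.08223597] -16.95246467550126
nut [ 0.56214379 -0.08167031] mouth mid [0.58000459 0.10079378]
dish,vial [ 0.67041235 -0.07367872]
```

Emit:
{"name": "servo_tool", "arguments": {
  "moves": [
    [0,1,-0.6,-0.05],
    [0,3,-1.9,-0.15],
    [0.2,6,-3.7,-0.28],
    [0.5,9,-5.6,-0.42],
    [0.8,12,-7.5,-0.56],
    [1.1,15,-9.3,-0.7],
    [1.4,18,-11.2,-0.85],
    [1.7,21,-13.0,-1.0],
    [2.0,24,-14.9,-1.15],
    [2.3,27,-16.8,-1.3],
    [2.6,30,-18.6,-1.45],
    [3,33,-20.5,-1.6],
    [3.3,36,-22.4,-1.75],
    [3.6,39,-24.2,-1.9],
    [4,42,-26.1,-2.05],
    [4.3,45,-27.9,-2.2],
    [4.6,48,-29.8,-2.35],
    [5,50.5,-31.3,-2.48],
    [5,52.1,-32.4,-2.58],
    [5,52.1,-32.4,-2.58]
  ],
  "fingers": 0.6
}}

```text
t: 2.2
tcp_pos: [0.5627, -0.0807, 0.2102]
tcp_rot: [0.568, -0.421, 0.568, 0.422]
ft_force: [-0.5, -0.1, -0.1]
width: 0.0531
```

Run:
```python
from h import *
s=manip.observe(); print(s["t"],s["tcp_pos"],s["joints"].round(2),rot(s).round(3).tolist(),s["ft_force"])
c=manip.camera("wrist"); cv2.imwrite("pics/w0.png",c["frame"][:,:,::-1]); print(c["fx"],c["cx"],c["cy"],c["hand_eye"])
```

```text
2.2 [ 0.56272417 -0.08071688  0.21021449] [-0.35  0.45  1.33  0.    1.36 -1.63] [[-0.0, -0.957, 0.29], [0.0, 0.29, 0.957], [-1.0, 0.001, 0.0]] [-0.49352224 -0.06406086 -0.10530986]
297.3186396354542 254.86540900136492 188.77819197049234 [[-1.54506149e-03 -2.54980834e-01  9.66944873e-01 -1.22766305e-01]
 [ 2.57639812e-04 -9.66946096e-01 -2.54980745e-01  6.34656359e-02]
 [ 9.99998773e-01 -1.44837434e-04  1.55968439e-03  7.49573139e-04]
 [ 0.00000000e+00  0.00000000e+00  0.00000000e+00  1.00000000e+00]]
```

View pics/w0.png

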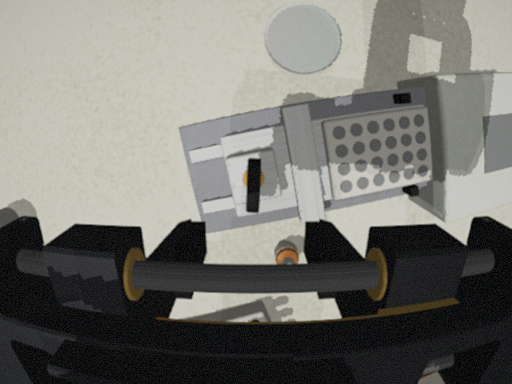

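Wrist view: black wings run from (255,158) to (252,212), well aligned with the jaws. The bumpers are dark blocks at (402,98) and (411,190). I'll measure these by mask.

Run:
```python
from h import *
s=manip.observe(); c=manip.camera("wrist"); M=rot(s)
m=(c["frame"].max(2)<45).astype(np.uint8); m[:140]=0;m[217:]=0;m[:,:235]=0;m[:,275:]=0
p=cv2.minAreaRect(cv2.findNonZero(m)); B=cv2.boxPoints(p); print(p)
w=np.array([wpix(c,s,q,.089) for q in B]); ctr=w.mean(0); print("wing",ctr)
e=[w[i]-w[(i+1)%4] for i in(0,1)]; print([np.linalg.norm(x) for x in e]); L=max(e,key=np.linalg.norm)
if L[0]<0:L=-L
print("wing ang",np.degrees(np.arctan2(L[1],L[0])),"tool z yaw",np.degrees(np.arctan2(M[1,2],M[0,2])))
print("tool delta cm",M.T@(ctr-s["tcp_pos"])*100)
bar=[wpix(c,s,q,.04) for q in[(285,108),(304,221)]]; d=bar[1]-bar[0];print(bar,np.degrees(np.arctan2(d[1],d[0])))
for q in[(393,98),(403,190)]:print("bumper",wpix(c,s,q,.034))
```

```text
((254.78880310058594, 185.4918975830078), (11.453070640563965, 51.42352294921875), 2.2025983333587646)
wing [ 0.56083242 -0.08029537  0.089     ]
[np.float64(0.045025957888880114), np.float64(0.009514132777059574)]
wing ang -19.469488725616397 tool z yaw 72.92898616406065
tool delta cm [12.13758432  0.14786859  0.10677101]
[array([ 0.50607911, -0.03252654,  0.04      ]), array([ 0.62473079, -0.04505034,  0.04      ])] -6.0253168273193465
bumper [0.52448717 0.08531212 0.034     ]
bumper [0.6278897  0.07568763 0.034     ]
```

Emit:
{"name": "servo_tool", "arguments": {
  "moves": [
    [1,0.1,0.1,0.02],
    [2.5,0.1,0.1,0.02],
    [4.5,0.1,0.1,0.02],
    [6.5,0.1,0.1,0.02],
    [8.5,0.1,0.1,0.02],
    [10.5,0.1,0.1,0.02],
    [12,0.1,0.1,0.02],
    [12.9,0.1,0.1,0.02],
    [12.9,0.1,0.1,0.02],
    [12.9,0.1,0.1,0.02]
  ]
}}

```text
t: 3.3
tcp_pos: [0.5612, -0.0814, 0.0821]
tcp_rot: [0.573, -0.414, 0.573, 0.414]
ft_force: [-0.1, 0.1, 0.1]
width: 0.0528
```

Emit:
{"name": "servo_tool", "arguments": {
  "moves": [
    [0,0,0,0],
    [0,0,0,0],
    [0,0,0,0],
    [0,0,0,0],
    [0,0,0,0],
    [0,0,0,0],
    [0,0,0,0],
    [0,0,0,0],
    [0,0,0,0],
    [0,0,0,0]
  ],
  "fingers": 0
}}

```text
t: 4.3
tcp_pos: [0.5612, -0.0811, 0.0818]
tcp_rot: [0.573, -0.415, 0.573, 0.415]
ft_force: [-2.4, -1.2, 2.5]
width: 0.0119
```

Run:
```python
from h import *
s=manip.observe(); M=rot(s); print(s["t"],s["tcp_pos"],s["joints"].round(2),s["ft_force"],s["moment"],s["width"])
print("yaw z",np.degrees(np.arctan2(M[1,2],M[0,2])))
d=np.array([.1045,.9945,0]); print("slide in tool",M.T@d)
```

```text
4.3 [ 0.56116659 -0.08112833  0.08183577] [-0.35  0.6   1.5  -0.    1.05 -1.61] [-2.40248464 -1.19560282  2.52140766] [-0.15932943  0.20391471 -0.03953658] 0.01186346987003103
yaw z 71.79127054534209
slide in tool [-1.30003038e-04  2.11493920e-01  9.77353981e-01]
```

Emit:
{"name": "servo_tool", "arguments": {
  "moves": [
    [0,0.06,0.3,0],
    [0,0.17,0.8,0],
    [0,0.32,1.5,0],
    [0,0.47,2.2,0],
    [0,0.63,2.9,0],
    [0,0.78,3.6,0],
    [0,0.93,4.3,0],
    [0,1.08,5.0,0],
    [0,1.23,5.7,0],
    [0,1.38,6.4,0],
    [0,1.54,7.1,0],
    [0,1.69,7.8,0],
    [0,1.82,8.4,0],
    [0,1.92,8.9,0],
    [0,1.97,9.1,0],
    [0,1.97,9.1,0]
  ]
}}

```text
t: 5.9
tcp_pos: [0.5706, 0.0119, 0.0818]
tcp_rot: [0.572, -0.414, 0.573, 0.415]
ft_force: [-3.7, -0.0, 4.4]
width: 0.0114
```

Emit:
{"name": "servo_tool", "arguments": {
  "moves": [
    [0,0.04,0.2,0],
    [0,0.06,0.3,0],
    [0,0.09,0.4,0],
    [0,0.11,0.5,0],
    [0,0.13,0.6,0],
    [0,0.13,0.6,0],
    [0,0.13,0.6,0]
  ]
}}

```text
t: 6.6
tcp_pos: [0.5712, 0.0175, 0.0818]
tcp_rot: [0.572, -0.414, 0.573, 0.415]
ft_force: [-4.3, -2.3, 3.8]
width: 0.0121
```

Emit:
{"name": "servo_tool", "arguments": {
  "moves": [
    [0,0.02,0.1,0],
    [0,0.04,0.2,0],
    [0,0.05,0.25,0],
    [0,0.05,0.25,0]
  ]
}}

```text
t: 7.0
tcp_pos: [0.5714, 0.0199, 0.0818]
tcp_rot: [0.572, -0.414, 0.573, 0.415]
ft_force: [-5.0, -3.0, 5.3]
width: 0.0119
```

Emit:
{"name": "servo_tool", "arguments": {
  "moves": [
    [0,0.02,0.1,0],
    [0,0.04,0.2,0],
    [0,0.04,0.2,0]
  ]
}}

```text
t: 7.3
tcp_pos: [0.5716, 0.0221, 0.0818]
tcp_rot: [0.572, -0.414, 0.573, 0.415]
ft_force: [-5.8, -3.0, 5.8]
width: 0.012
```

Emit:
{"name": "servo_tool", "arguments": {
  "moves": [
    [0,0.05,0.1,0],
    [0,0.08,0.2,0],
    [0,0.08,0.2,0]
  ]
}}

```text
t: 7.6
tcp_pos: [0.5718, 0.0241, 0.0818]
tcp_rot: [0.573, -0.415, 0.573, 0.415]
ft_force: [-3.5, -2.1, 4.6]
width: 0.012
```

Emit:
{"name": "servo_tool", "arguments": {
  "moves": [
    [0,0.05,0.1,0],
    [0,0.08,0.2,0],
    [0,0.08,0.2,0]
  ]
}}

```text
t: 7.9
tcp_pos: [0.5718, 0.0246, 0.0818]
tcp_rot: [0.572, -0.415, 0.574, 0.414]
ft_force: [-5.9, -12.0, 3.5]
width: 0.0119
```

Emit:
{"name": "servo_tool", "arguments": {
  "moves": [
    [0,0,0,0.06],
    [0,0,0,0.14],
    [0,0,0,0.22],
    [0,0,0,0.3],
    [0,0,0,0.38],
    [0,0,0,0.46],
    [0,0,0,0.54],
    [0,0,0,0.62],
    [0,0,0,0.68],
    [0,0,0,0.7],
    [0,0,0,0.7]
  ]
}}

```text
t: 9.0
tcp_pos: [0.572, 0.0248, 0.0818]
tcp_rot: [0.68, -0.194, 0.681, 0.192]
ft_force: [-3.5, -10.7, 3.1]
width: 0.0119
```

```bash
cat > st.py <<'E'
from h import *
s=manip.observe(); M=rot(s); print(s["t"],s["tcp_pos"].round(4),s["joints"].round(2),"F",s["ft_force"].round(1),"M",s["moment"].round(3),s["width"])
print("yaw z",np.degrees(np.arctan2(M[1,2],M[0,2])))
d=np.array([.1045,.9945,0]);x=np.array([.9945,-.1045,0]); print("slide in tool",(M.T@d).round(3),"x",(M.T@x).round(3),"F along slide",s["ft_force"]@d)
E
python3 st.py
```

```text
9.0 [0.572  0.0248 0.0818] [-0.16  0.6   1.48 -0.    1.06 -0.71] F [ -3.5 -10.7   3.1] M [-1.796  0.412 -0.04 ] 0.011940089711392805
yaw z 31.642265016617536
slide in tool [-0.003  0.792  0.611] x [ 0.    -0.611  0.792] F along slide -11.013475405246371
```

Emit:
{"name": "servo_tool", "arguments": {
  "moves": [
    [0,0,0,0.06],
    [0,0,0,0.14],
    [0,0,0,0.22],
    [0,0,0,0.3],
    [0,0,0,0.38],
    [0,0,0,0.46],
    [0,0,0,0.52],
    [0,0,0,0.56],
    [0,0,0,0.56]
  ]
}}

```text
t: 9.9
tcp_pos: [0.5722, 0.0249, 0.0818]
tcp_rot: [0.707, 0.002, 0.707, -0.004]
ft_force: [-2.8, -11.2, 2.5]
width: 0.0119
```

```bash
python3 st.py
```

```text
9.9 [0.5722 0.0249 0.0818] [-0.16  0.6   1.48 -0.    1.06 -0.15] F [ -2.8 -11.2   2.5] M [-1.721  0.317 -0.036] 0.011896784599985392
yaw z -0.47651746427713004
slide in tool [-0.003  0.995  0.096] x [ 0.001 -0.096  0.995] F along slide -11.398623320880445
```

Emit:
{"name": "servo_tool", "arguments": {
  "moves": [
    [0,0,0,0.02],
    [0,0,0,0.04],
    [0,0,0,0.06],
    [0,0,0,0.06]
  ]
}}

```text
t: 10.3
tcp_pos: [0.5722, 0.0248, 0.0818]
tcp_rot: [0.707, 0.023, 0.706, -0.025]
ft_force: [-2.3, -10.4, 1.7]
width: 0.0119
```

```bash
python3 st.py
```

```text
10.3 [0.5722 0.0248 0.0818] [-0.16  0.6   1.48 -0.    1.06 -0.09] F [ -2.3 -10.4   1.7] M [-1.688  0.259  0.046] 0.011890253882938894
yaw z -3.8817682725426685
slide in tool [-0.003  0.999  0.037] x [ 0.001 -0.037  0.999] F along slide -10.619316006582546
```

Emit:
{"name": "servo_tool", "arguments": {
  "moves": [
    [0,0,0,0.02],
    [0,0,0,0.04],
    [0,0,0,0.04]
  ]
}}

```text
t: 10.6
tcp_pos: [0.5723, 0.0248, 0.0819]
tcp_rot: [0.706, 0.037, 0.706, -0.039]
ft_force: [-2.5, -11.1, 1.9]
width: 0.0115
```

```bash
python3 st.py
```

```text
10.6 [0.5723 0.0248 0.0819] [-0.16  0.6   1.48 -0.    1.06 -0.05] F [ -2.5 -11.1   1.9] M [-1.713  0.291  0.164] 0.01153218204330574
yaw z -6.153457589732107
slide in tool [-0.003  1.    -0.003] x [0.001 0.003 1.   ] F along slide -11.290318324237658
```

Emit:
{"name": "servo_tool", "arguments": {
  "moves": [
    [0,0,0,0.02],
    [0,0,0,0.04],
    [0,0,0,0.06],
    [0,0,0,0.06]
  ]
}}

```text
t: 11.0
tcp_pos: [0.5722, 0.0249, 0.0818]
tcp_rot: [0.705, 0.058, 0.704, -0.06]
ft_force: [-2.7, -10.2, 1.9]
width: 0.0118
```

```bash
python3 st.py
```

```text
11.0 [0.5722 0.0249 0.0818] [-0.16  0.6   1.48 -0.    1.06  0.01] F [ -2.7 -10.2   1.9] M [-1.596  0.318  0.613] 0.011765714433940271
yaw z -9.534054205800507
slide in tool [-0.003  0.998 -0.062] x [0.001 0.062 0.998] F along slide -10.390192837135393
```

Emit:
{"name": "servo_tool", "arguments": {
  "moves": [
    [0,0,0,-0.06],
    [0,0,0,-0.14],
    [0,0,0,-0.23],
    [0,0,0,-0.33],
    [0,0,0,-0.43],
    [0,0,0,-0.53],
    [0,0,0,-0.63],
    [0,0,0,-0.73],
    [0,0,0,-0.83],
    [0,0,0,-0.93],
    [0,0,0,-1.03],
    [0,0,0,-1.13],
    [0,0,0,-1.23],
    [0,0,0,-1.33],
    [0,0,0,-1.43],
    [0,0,0,-1.52],
    [0,0,0,-1.59],
    [0,0,0,-1.63],
    [0,0,0,-1.63],
    [0,0,0,-1.63]
  ]
}}

```text
t: 13.0
tcp_pos: [0.5717, 0.0245, 0.0818]
tcp_rot: [0.525, -0.473, 0.527, 0.472]
ft_force: [-5.2, -12.6, 3.7]
width: 0.0118
```

```bash
python3 st.py
python3 - <<'E'
from h import *
c=manip.camera("wrist"); f=c["frame"][:,:,::-1]; cv2.imwrite("pics/w1.png",f)
c=manip.camera("scene"); f=c["frame"][:,:,::-1]; cv2.imwrite("pics/s1.png",cv2.resize(f[130:260,180:350],None,fx=4.5,fy=4.5,interpolation=cv2.INTER_CUBIC))
E
```

```text
13.0 [0.5717 0.0245 0.0818] [-0.16  0.6   1.48 -0.    1.06 -1.62] F [ -5.2 -12.6   3.7] M [-1.977  0.667  0.091] 0.011779621434485795
yaw z 83.82426952296188
slide in tool [-0.003  0.003  1.   ] x [-0.    -1.     0.003] F along slide -13.107636424696672
```

View pics/w1.png

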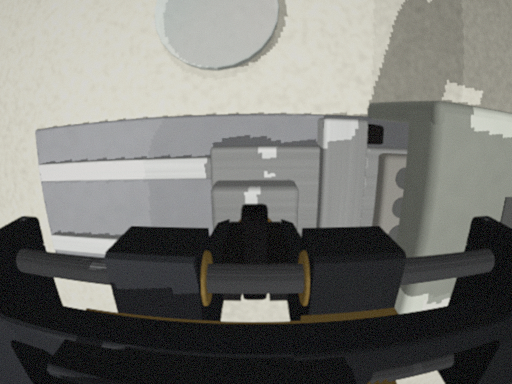

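View pics/s1.png

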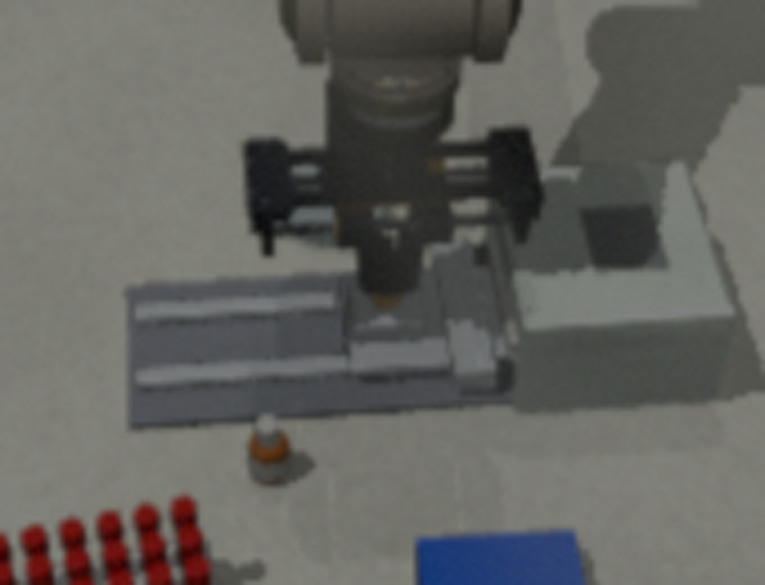

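Wrist view: the cross bar's front edge (367,125) lies against the bumper (370,133). The wings stand straight across the slide at (255,205–300), gripped between the pads. In the scene view, the bar also touches the bumper at (503,375), and the vial and racks are in place.

```bash
python3 -c "
from cell import manip
print(manip.close_job())"
```

```text
the job is handed in; nothing more can be done
None
```

The job is done and handed in at about 13 s of the 61 s allowed; the hand-in gave no verdict.

- **Carriage home:** I gripped the wings and drew the carriage about 106 mm to the bumpers. It stopped there, and the push rose from about 3 N to 12 N. In the last wrist and scene pictures the cross bar touches the bumpers, and the arm still pushes it home with about 13 N.
- **Screw seated:** I turned the screw clockwise about 78° to its end. The moment climbed to 0.61 N m while turning 3.5° past the expected seated angle, which I put down to give in the grip.
- **Backed off a quarter turn:** The jaws finished at 83.8° against a target of 84°. The wings look straight across the slide, still gripped at 11.8 mm.

**Less certain:**
- The carriage stopped 3 mm beyond my first estimate, which is about what the camera measurements allow.
- The seated angle comes from the reader's measured orientation (–6° ± 0.4°) together with the rise in moment, not from a reading of the screw itself.
- The last moment reading (+0.09 N m) had the opposite sign to what friction alone would give. I put this down to an offset from the push.

I touched nothing else on the bench. The vial and the far-side rack and box showed no change by eye in the last pictures; I did not measure them again.

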